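# Stage stray tins by size, then hold the spring pusher open for loading

## Task

Get the empty feed lane ready for loading: first stand the two loose tins upright in the rows that match their size, the small one in the narrow row and the large one in the wide row, and let go of them. Then pull the orange tab of the spring-loaded pusher back until its black pointer stands over the red mark, and finish while holding it there in the fingers, without letting go. Leave the tins already in the rows and everything else where it is.

Things in the scene. Friction and masses are not known exactly. Their poses are not given: they have to be found in the camera images.
- small_tin_center (a point): centre (half-way up) of the loose small tin: green and white label, 44 mm diameter, 70 mm tall, about 0.13 kg, standing upright on the table (z axis up); not in a row at the start
- large_tin_center (a point): centre of the loose large tin: same look and height (70 mm) but 58 mm diameter, about 0.22 kg, standing upright on the table
- small_row_floor (a point): middle of the channel floor of the narrow row for small tins, a fixed blue channel: 250 mm long along its x axis, inside 54 mm wide (y); floor 4 mm above the table, walls 5 mm thick with their top 16 mm above this point. z up, x points away from the robot to the closed end. Two small tins already stand at its closed far half (x from 0.02 up); its near half is free, e.g. at x = -0.07 m, y = 0
- large_row_floor (a point): the same for the wide row for large tins: 250 mm long, inside 68 mm wide; two large tins already stand at its far half (x from -0.005 up); free e.g. at x = -0.07 m, y = 0. The two rows may have changed places
- feeder: fixed empty feed lane (grey floor, a black and a wide white side rail 25 mm high), 260 mm long along its x axis, which points away from the robot (from -0.15 to 0.11 m); origin on the table under the pusher's track, y left, z up. The clear stop at its far end is 40 mm high
- pusher (a joint): travel (m) of the spring-loaded pusher along the lane: 0 at rest at the far end, grows as it is pulled towards the robot (along the lane's -x), stop at 0.16. The spring pulls it back with about 4 N at rest and 60 N more per metre (about 8 to 11 N at the mark); let go, it runs home
- pusher_handle (a point): middle of the grip of the pusher's orange upright tab: 14 mm thick along the lane (x), 36 mm wide (y), from 60 mm to 120 mm above the table; this point is 95 mm above the table; axes as the lane's. Below 60 mm the tab becomes a 70 mm wide black paddle; both sides of the tab along the lane are free for fingers
- pusher_pointer (a point): tip of the black pointer bar (4 mm wide) on the pusher's left, over the white rail, 60 mm to the side of the tab's middle and at the same place along the lane; 32 mm above the table
- mark_band (a point): middle of the fixed red mark across the white rail, 14 mm wide along the lane; axes as the lane's. It stands 70 to 110 mm from where the pointer rests, towards the robot
- row_small_a_center (a point): centre of a small tin already standing in the narrow row; leave it there
- row_small_b_center (a point): centre of a small tin already standing in the narrow row; leave it there
- row_large_a_center (a point): centre of a large tin already standing in the wide row; leave it there
- row_large_b_center (a point): centre of a large tin already standing in the wide row; leave it there
- jug: yellow bottle with white cap, 84 mm diameter, 200 mm tall, origin at its foot; leave it
- tub: white lidded pail, 124 mm diameter, 125 mm tall, origin at its foot; leave it
- carton: blue upright carton, 50 x 100 x 120 mm, origin at its foot; leave it
- tape: brown roll of tape lying flat, 90 mm diameter, 24 mm high, origin at its underside; leave it

How it is judged:
By the outcome, as a careful person would: the job done as asked, in the order asked, and still so for the second after the job is handed in, while the arm keeps its last pose, push and grip.
It also fails if it takes over 67 s, if anything falls off the work surface, if the arm or the gripper's body presses on something with over 40 N, if the wrist force passes 120 N, or if a joint passes its speed limit or range.

## Robot

A 6-joint arm with a two-finger parallel gripper is mounted at the origin on the work surface. World frame = base frame: x ahead of the robot, y to its left, z up, the work surface at z = 0. Lengths are in mm, angles in rad, forces in N, time in s.
With the tool pointing down it reaches from about 275 to 825 mm from the base axis. Payload 4.9 kg.
Tool frame: the origin (TCP) lies at the very end of the fingers, on their centre line; the grasp point (between the pads) lies 19 mm behind it; z points along the fingers, y is the direction in which the jaws open and shut (so a half turn about z gives the same grasp; the last joint's range is limited). The gripper opens to 85 mm and grips with 20 to 120 N. Pads are 22 mm wide; open, the fingers measure 114 mm over their backs; the gripper's body (76 mm by 85 mm) begins 54 mm behind the grasp point. The pads swing forward as they close: fully open they stand 13 mm farther back than shut.
Start: joints at [1, 0.326, -0.193, 1.052, 0, 1.437], TCP at [232.67, 498.381, 231.281] pointing down, gripper open.
Joint ranges: [-2.65, 2.65], [-0.97, 1.79], [-1.3, 1.35], [-1.93, 2.1], [-1.47, 1.37], [-3.14, 3.14]. Speed limits (rad/s): [2.57, 2.57, 3.14, 3.14, 3.14, 3.14].

## Interface

Orientations are given as [roll, pitch, yaw] about the fixed x, y, z axes, in that order (R = Rz(yaw) Ry(pitch) Rx(roll)).
In Python, from bench import bot, solve_ik, imaging gives the robot as it stands. Calls block until the motion is done:
- bot.move_ptp(position, orientation): joint-space move of the TCP to a pose.
- bot.movel(position, rot=None, max_speed=150, threshold=None): straight line of the TCP; rot=None keeps the orientation; max_speed is the mean speed in mm/s. With threshold (N) it stops when the force on the tool has changed by that much, and returns True; else False.
- bot.move_j(angles): joint-space move.
- bot.grip(opening, effort=None): opening from 0.0 (shut) to 1.0 (fully open); effort is the grip in N (None keeps the last); returns when the fingers have stopped.
- bot.dwell(seconds).
- solve_ik(position, orientation): joint angles nearest the present ones, or None.
- bot.get_state(): the state.
- imaging.capture(name): name is "scene" or "side" or "wrist"; returns the picture (480x640x3 uint8, blue, green, red); there is no depth.
- imaging.camera_model(name): a dict with "K" (3x3 intrinsics, pixels), "k1" (the pictures are not rectified: a ray, as slopes to the right and down, at radius r is drawn at 1 + k1 r^2 times it, then the intrinsics apply), "position" and "rotation" of the camera in the world. Camera axes: x right, y up, looking along -z (the intrinsics and any distortion apply to the point x, -y, -z); pixel columns grow to the right and rows downward; lengths in mm; the calibration is good to about 2 mm. A picture is of the moment at which its call begins: read the wrist's pose just before it. camera_model takes no time and is no camera call; for the wrist camera it gives the pose at the moment of the call.
A pose or a line that the arm cannot do raises bot.IKError and nothing moves.
- bot.sign_off(): hands the job in, once; it reports no verdict.
The state is a dict: "t": time; "qpos": joint angles; "joint_velocities": joint speeds; "effort": joint torques, N m; "tcp_pos": TCP position; "orientation": TCP orientation; "contact_force": force on the tool from outside, world axes, zero at the start; "wrist_torque": the same for the moment, N m; "opening": opening from 0.0 (shut) to 1.0 (fully open).
Only numpy, scipy, OpenCV 4.12 (cv2) and the standard library are available. Lean on these libraries where they do the work, as an engineer would, in place of code of your own. Each camera call takes 0.05 s, during which the arm holds its last target.

## Working session

There is one attempt and no reset: what is moved stays moved. The work goes in short steps, each a Python script; the robot and the scene stay as the last script left them, time stands still between calls to the robot, and variables do not carry over. Pictures are saved under pics/ and viewed, and the job is handed in when it is done.

```bash
ls; mkdir -p pics
python3 - <<'E'
from bench import bot, imaging
import cv2
for n in ["scene","side","wrist"]:
    im=imaging.capture(n); cv2.imwrite(f"pics/a_{n}.png",im)
    m=imaging.camera_model(n); print(n,m)
print(bot.get_state())
E
```

```text
pics
scene {'K': array([[543.2638708 ,   0.        , 315.45507351],
       [  0.        , 543.2638708 , 243.9484021 ],
       [  0.        ,   0.        ,   1.        ]]), 'k1': -0.1545273516440779, 'position': array([1294.93434792, -622.34096693,  809.45975087]), 'rotation': array([ 0.91464585, -0.01576896,  0.91169069])}
side {'K': array([[464.19196985,   0.        , 317.42259914],
       [  0.        , 464.19196985, 243.21591131],
       [  0.        ,   0.        ,   1.        ]]), 'k1': 0.016933588998896448, 'position': array([ 507.52345134, -857.54572035,  749.20285355]), 'rotation': array([ 0.91968177, -0.01251643, -0.0623693 ])}
wrist {'K': array([[390.56262257,   0.        , 315.66870006],
       [  0.        , 390.56262257, 245.68782783],
       [  0.        ,   0.        ,   1.        ]]), 'k1': -0.061581354837136226, 'position': array([169.68610263, 528.41574091, 373.49022544]), 'rotation': array([-0.27899407,  0.00122695,  1.13504826])}
{'t': 0.15, 'qpos': array([ 9.99799996e-01,  3.26789130e-01, -1.93365246e-01,  1.05198182e+00,
       -1.18184453e-05,  1.43661542e+00]), 'joint_velocities': array([ 2.13471868e-03, -2.87992168e-03,  2.39043708e-03,  3.11781367e-04,
        7.22055638e-05, -1.56524896e-04]), 'effort': array([ 2.24348842e-03, -4.43702960e+01,  2.62664598e+01,  1.03956248e-02,
        6.10685424e-05, -7.28997321e-06]), 'tcp_pos': array([232.42308358, 497.98930105, 230.66906623]), 'orientation': array([-3.14026325e+00, -1.67533257e-04,  2.70477712e+00]), 'contact_force': array([ 0.10418968, -0.21206819,  0.77652758]), 'wrist_torque': array([0.04239256, 0.01303085, 0.01895556]), 'opening': 1.004899763333778}
```

View pics/a_scene.png

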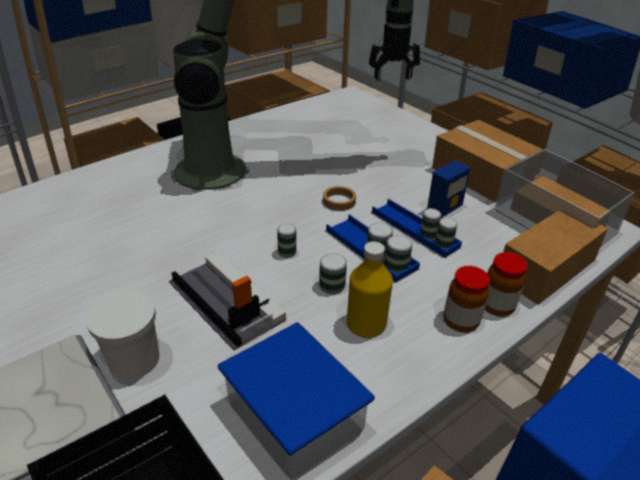

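View pics/a_side.png

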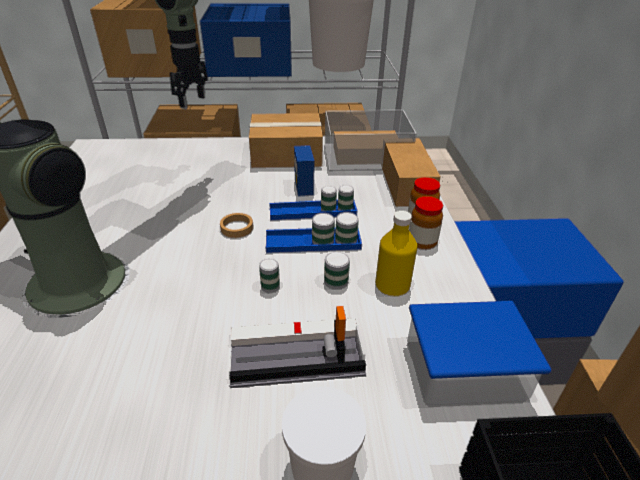

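View pics/a_wrist.png

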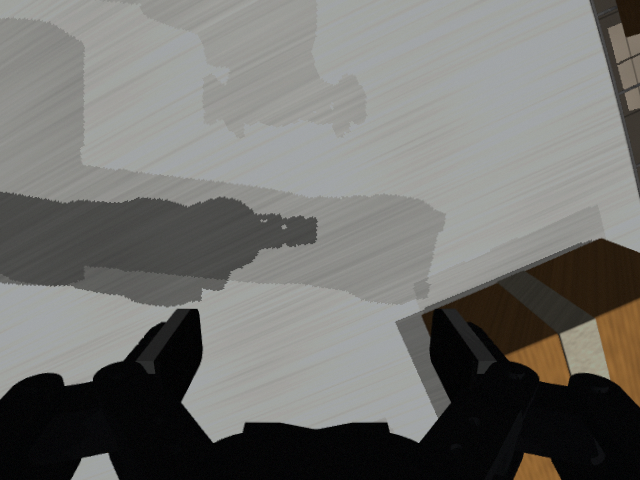

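The side view shows the small loose tin at px (269,275), the large one at (337,270), the wide row at (313,240), the narrow row at (313,209), the pusher tab at (340,322) and the red mark at (297,328). I'll get coarse positions from these by ray casting, then look from above with the wrist camera.

```bash
cat > h.py <<'E'
import numpy as np, cv2
from scipy.spatial.transform import Rotation as R
from bench import bot, solve_ik, imaging
def ray(m,uv):
    K=m["K"]; d=np.array([[m["k1"],0,0,0,0]],float)[0]
    p=cv2.undistortPoints(np.array(uv,float).reshape(-1,1,2),K,d).reshape(-1,2)
    v=np.c_[p[:,0],-p[:,1],-np.ones(len(p))]
    return m["position"], R.from_euler("xyz",m["rotation"]).apply(v)
def plane(m,uv,z):
    o,v=ray(m,uv); return o+v*((z-o[2])/v[:,2])[:,None]
def tri(m1,a,m2,b):
    o1,v1=ray(m1,[a]);o2,v2=ray(m2,[b]);v1=v1[0]/np.linalg.norm(v1);v2=v2[0]/np.linalg.norm(v2)
    s=np.linalg.lstsq(np.c_[v1,-v2],o2-o1,rcond=None)[0]
    p,q=o1+s[0]*v1,o2+s[1]*v2
    return (p+q)/2,np.linalg.norm(p-q)
def proj(m,P):
    c=R.from_euler("xyz",m["rotation"]).inv().apply(np.atleast_2d(P)-m["position"])
    c=np.c_[c[:,0],-c[:,1],-c[:,2]]
    return cv2.projectPoints(c,np.zeros(3),np.zeros(3),m["K"],np.array([m["k1"],0,0,0,0.]))[0].reshape(-1,2)
E
python3 - <<'E'
from h import *
np.set_printoptions(precision=1,suppress=True)
m=imaging.camera_model("side")
for n,uv,z in [("small top",(269,264),70),("large top",(337,257),70),("widerow L near corner",(266,250),20),("R near",(361,250),20),("wide L far",(268,231),20),("narrow Lnear",(270,219),20),("narrow Lfar",(271,203),20),("narrow far R",(357,212),20),("mark",(297,328),25),("tab top",(340,308),120),("jug foot",(395,288),0),("laneL near corner",(231,378),25),("laneR near",(365,368),25),("lane L far",(231,328),25)]:
    print(n,plane(m,[uv],z)[0])
E
```

```text
small top [456.6 -41.2  70. ]
large top [613.8 -23.2  70. ]
widerow L near corner [444.2  74.8  20. ]
R near [685.4  63.5  20. ]
wide L far [447.4 157.1  20. ]
narrow Lnear [451.7 213.8  20. ]
narrow Lfar [453.1 296.5  20. ]
narrow far R [698.  238.3  20. ]
mark [ 515.4 -197.1   25. ]
tab top [ 596.9 -237.6  120. ]
jug foot [751.  -59.9   0. ]
laneL near corner [ 389.8 -314.1   25. ]
laneR near [ 641.9 -304.9   25. ]
lane L far [ 379.2 -190.    25. ]
```

Run:
```python
from h import *
pi=np.pi
for k,(p) in enumerate([(600,120,330),(560,-170,330)]):
    bot.move_ptp(p,[pi,0,pi]); bot.dwell(0.3)
    m=imaging.camera_model("wrist"); im=imaging.capture("wrist"); cv2.imwrite(f"pics/b_{k}.png",im)
    import pickle; pickle.dump((m,im),open(f"b{k}.pkl","wb")); print(m["position"],m["rotation"],bot.get_state()["t"],bot.get_state()["qpos"])
```

```text
[530.42107673 121.14859031 472.78110434] [-2.79167701e-01 -2.14860426e-04  1.57273083e+00] 2.4417 [7.75155940e-02 4.07735988e-01 1.77162615e-01 1.34019466e+00
 1.77964125e-05 7.67977402e-02]
[ 490.91243811 -168.48342871  472.79189246] [-2.79263459e-01 -2.59569711e-04  1.57351570e+00] 3.9167 [-4.19426319e-01  3.53097009e-01  9.66622132e-02  1.31432050e+00
  7.75415258e-05 -4.20737744e-01]
```

View pics/b_0.png

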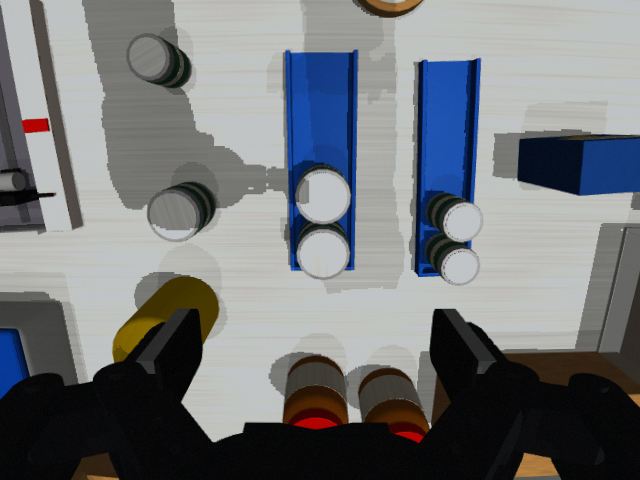

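View pics/b_1.png

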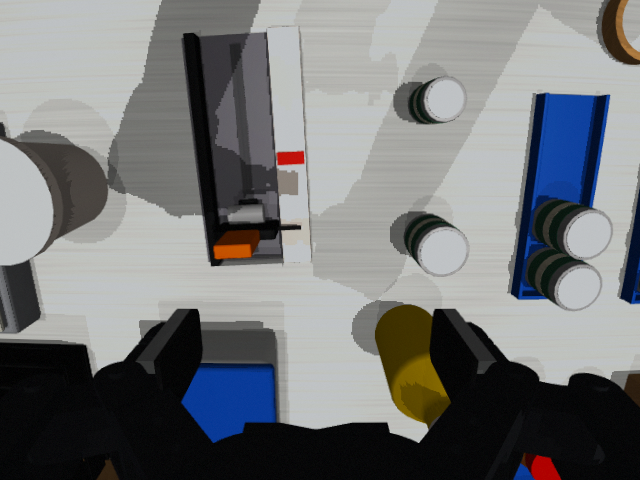

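Run:
```python
from h import *
a=cv2.imread("pics/b_0.png"); b=cv2.imread("pics/b_1.png")
cv2.imwrite("pics/c_rows.png",cv2.resize(a[40:290,275:495],None,fx=2.4,fy=2.4,interpolation=cv2.INTER_CUBIC))
cv2.imwrite("pics/c_lane.png",cv2.resize(b[20:275,175:325],None,fx=2.35,fy=2.35,interpolation=cv2.INTER_CUBIC))
for k,im,rois in [(0,a,[(115,20,85,80),(135,165,95,90),(290,160,70,65),(290,215,70,70),(430,190,65,60),(430,238,65,55)]),(1,b,[(395,65,85,70),(390,200,95,90)])]:
    g=cv2.cvtColor(im,cv2.COLOR_BGR2GRAY)
    for x,y,w,h in rois:
        s=cv2.resize(g[y:y+h,x:x+w],None,fx=4,fy=4,interpolation=cv2.INTER_CUBIC)
        s=cv2.GaussianBlur(s,(0,0),2)
        c=cv2.HoughCircles(s,cv2.HOUGH_GRADIENT,1,200,param1=80,param2=15,minRadius=60,maxRadius=140)
        if c is None: print("none");continue
        c=c[0,0]/4; print(k,c+[x,y,0])
        cv2.circle(im,(int(c[0]+x),int(c[1]+y)),int(c[2]),(0,0,255),1)
cv2.imwrite("pics/c_h0.png",a);cv2.imwrite("pics/c_h1.png",b)
```

```text
0 [173.125  69.625  18.375]
0 [176.125 212.625  29.25 ]
0 [323.375      196.625       27.14999962]
0 [322.375      254.625       25.54999924]
0 [466.125 225.375  23.125]
0 [462.375      269.875       21.20000076]
1 [446.875      100.125       22.95000076]
1 [445.875 255.125  28.5  ]
```

View pics/c_rows.png

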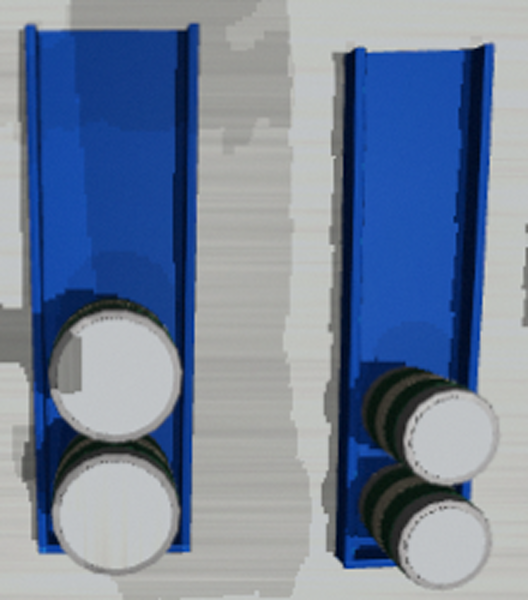

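View pics/c_lane.png

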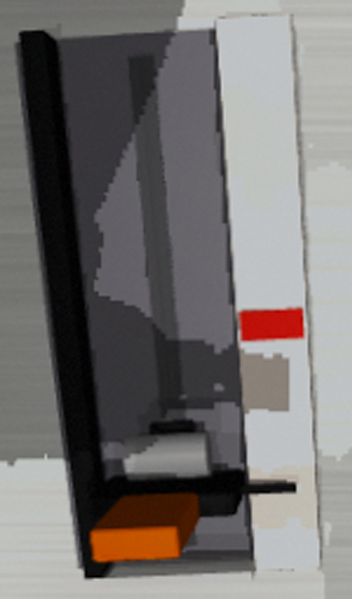

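View pics/c_h0.png

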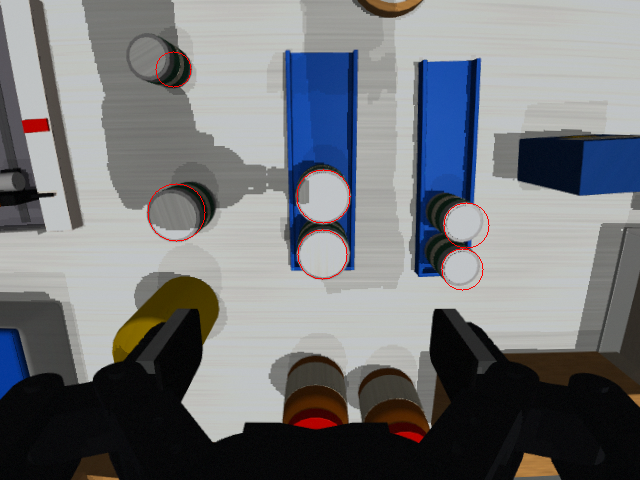

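View pics/c_h1.png

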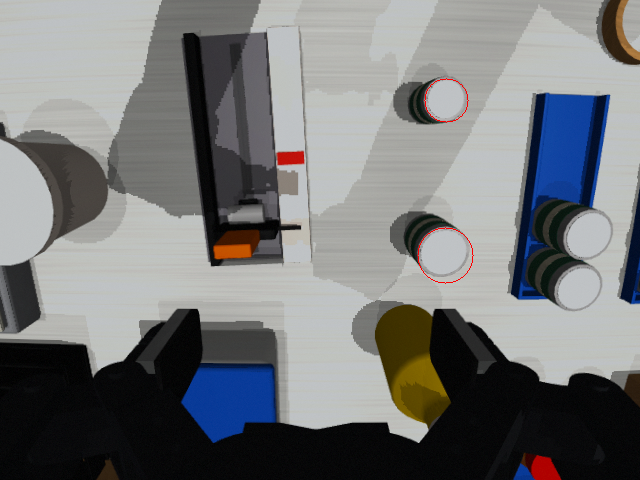

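Run:
```python
from h import *
import pickle
np.set_printoptions(precision=1,suppress=True)
m0=pickle.load(open("b0.pkl","rb"))[0];m1=pickle.load(open("b1.pkl","rb"))[0]
ms=imaging.camera_model("side")
r=lambda x,y:(275+x/2.4,40+y/2.4); l=lambda x,y:(175+x/2.35,20+y/2.35)
P=lambda n,m,uv,z:print(n,plane(m,[uv],z)[0])
P("small 0",m0,(152.5,58.5),70);P("small 1",m1,(444.5,99.5),70)
P("large 0",m0,(175.5,212),70);P("large 1",m1,(443,250),70)
for n,x,y in [("nL",26,26),("nR",200,25),("fR",190,550),("fL",40,552)]:P("wide "+n,m0,r(x,y),20)
P("wide tin a",m0,r(116,375),70);P("wide tin b",m0,r(116,512),70)
for n,x,y in [("nLin",366,48),("nLout",356,48),("nRin",483,46),("nRout",494,44),("Rout mid",480,300),("Lin mid",360,300)]:P("narrow "+n,m0,r(x,y),20)
P("narrow tin a",m0,r(451,436),70);P("narrow tin b",m0,r(444,543),70)
for n,x,y in [("nL",216,20),("nR",290,14),("fR",320,568),("fL",252,572)]:P("rail "+n,m1,l(x,y),25)
P("mark",m1,l(271,324),25);P("pointer tip",m1,l(296,487.5),32);P("ptr bar",m1,l(250,489),32)
P("tabtop",m1,l(138,543),120)
a,b=l(92,530),l(186,527);P("tabtop front L",m1,a,120);P("R",m1,b,120)
P("mark in img0",m0,(36,125.5),25);P("pointer img0",m0,(54,194.5),32)
```

```text
small 0 [458.2 -36.4  70. ]
small 1 [456.6 -41.8  70. ]
large 0 [609.2 -26.6  70. ]
large 1 [610.9 -30.1  70. ]
wide nL [443.3  89.1  20. ]
wide nR [442.7 166.7  20. ]
wide fR [690.1 168.8  20. ]
wide fL [691.3  92.1  20. ]
wide tin a [592.6 129.3  70. ]
wide tin b [654.4 129.7  70. ]
narrow nLin [451.3 241.9  20. ]
narrow nLout [451.4 237.3  20. ]
narrow nRin [449.3 295.4  20. ]
narrow nRout [448.3 300.4  20. ]
narrow Rout mid [563.1 305.   20. ]
narrow Lin mid [563.7 246.7  20. ]
narrow tin a [619.  278.1  70. ]
narrow tin b [669.1 280.1  70. ]
rail nL [ 382.8 -219.7   25. ]
rail nR [ 380.4 -186.7   25. ]
rail fR [ 639.4 -173.4   25. ]
rail fL [ 641.7 -208.4   25. ]
mark [ 516.7 -196.8   25. ]
pointer tip [ 595.4 -185.1   32. ]
ptr bar [ 596.2 -207.8   32. ]
tabtop [ 597.6 -245.6  120. ]
tabtop front L [ 592.2 -263.9  120. ]
R [ 590.8 -226.   120. ]
mark in img0 [ 517.  -197.1   25. ]
pointer img0 [ 595.3 -183.6   32. ]
```

The two wrist views and the side view agree to within a few mm. I'll pick the large tin first, with the jaws along y.

Run:
```python
from h import *
import pickle
np.set_printoptions(precision=2,suppress=True)
pi=np.pi
m0=pickle.load(open("b0.pkl","rb"))[0]
print("carton",plane(m0,[(519,140),(582,150)],120),plane(m0,[(520,180),(583,194)],0))
bot.move_ptp([610.5,-29.5,140],[pi,0,pi])
bot.movel([610.5,-29.5,28],max_speed=150,threshold=8)
bot.grip(0.0,35); s=bot.get_state(); print(s["opening"],s["tcp_pos"],s["contact_force"],s["t"])
bot.movel([610.5,-29.5,140],max_speed=200)
bot.movel([520,128.6,140],rot=[pi,0,pi+.01],max_speed=250)
bot.dwell(.2)
m=imaging.camera_model("wrist");im=imaging.capture("wrist");cv2.imwrite("pics/d0.png",im);pickle.dump(m,open("d0.pkl","wb"))
s=bot.get_state(); print(s["opening"],s["tcp_pos"],s["contact_force"],s["t"])
```

```text
carton [[533.31 302.28 120.  ]
 [540.76 362.95 120.  ]] [[581.83 371.46   0.  ]
 [598.   456.07   0.  ]]
0.6699405015346137 [611.5  -29.81  29.32] [-1.42  0.21  5.77] 6.15
0.6712101363410479 [520.61 127.59 139.88] [-0.31 -0.18 -0.78] 7.9833
```

View pics/d0.png

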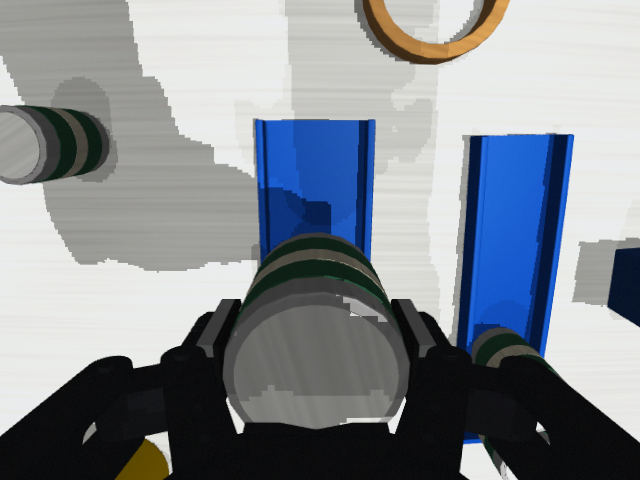

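The large tin is held, and the wide row's outer top edges are at u≈256 and 375 (row 121). I'll check the row axis from this view, then place.

Run:
```python
from h import *
import pickle
np.set_printoptions(precision=1,suppress=True)
m=pickle.load(open("d0.pkl","rb"))
im=cv2.imread("pics/d0.png"); hsv=cv2.cvtColor(im,cv2.COLOR_BGR2HSV)
mask=cv2.inRange(hsv,(100,120,40),(130,255,255))
for row in (125,170,230):
    u=np.where(mask[row,200:420])[0]+200; a=plane(m,[(u[0],row),(u[-1]+1,row)],20); print("wide",a[:,:2].ravel(),a[:,1].mean(),a[:,1].ptp() if hasattr(a,'ptp') else a[1,1]-a[0,1])
for row in (145,200,280):
    u=np.where(mask[row,440:600])[0]+440; a=plane(m,[(u[0],row),(u[-1]+1,row)],20); b=plane(m,[(u[0],row)],0)[0];print("narrow",a[:,:2].ravel(),b)
print(proj(m,[520.6,127.6,140]))
```

```text
wide [445.7  88.9 445.  165.9] 127.42243021446637 76.99101477834893
wide [474.6  88.8 473.9 166.6] 127.68180240314851 77.80974323741424
wide [515.7  89.6 515.  166.5] 128.05048785573481 76.86659602632216
narrow [456.6 229.5 454.7 300.6] [457.  237.3   0. ]
narrow [493.2 231.4 492.  302.8] [496.4 239.3   0. ]
narrow [551.5 234.5 551.3 305.5] [559.2 242.7   0. ]
[[314.1 313.8]]
```

Run:
```python
from h import *
np.set_printoptions(precision=2,suppress=True)
pi=np.pi
bot.movel([500,128.3,140],rot=[pi,0,pi+.01],max_speed=150)
bot.movel([500,128.3,40],max_speed=150)
s=bot.get_state(); print(s["tcp_pos"],s["contact_force"])
h=bot.movel([500,128.3,28],max_speed=25,threshold=5)
s=bot.get_state(); print(h,s["tcp_pos"],s["contact_force"],s["t"])
bot.grip(0.85); 
bot.movel([500,128.3,140],max_speed=200)
bot.move_ptp([457,-41,140],[pi,0,pi])
bot.dwell(.15)
m=imaging.camera_model("wrist");im=imaging.capture("wrist");cv2.imwrite("pics/e0.png",im)
cv2.imwrite("pics/e1.png",imaging.capture("side"))
u=proj(m,[[457,-41,70]]);print(u,bot.get_state()["t"])
```

```text
[500.88 128.36  40.53] [-0.42 -0.34 -1.89]
True [500.98 128.63  33.21] [-0.47  0.84  2.81] 9.4583
[[312.06 259.25]] 11.4333
```

View pics/e0.png

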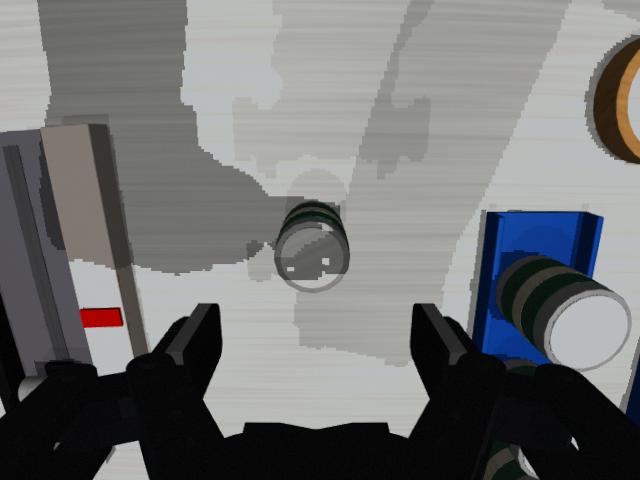

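View pics/e1.png

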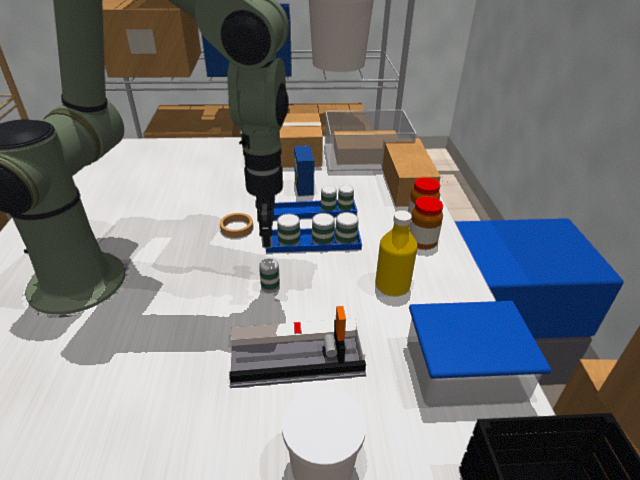

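The large tin stands in the wide row (side view px (288,229)). The small tin's top is at (312,257), where it was predicted. Next is the small tin.

Run:
```python
from h import *
np.set_printoptions(precision=2,suppress=True)
pi=np.pi
bot.movel([457,-41,28],max_speed=150,threshold=8)
bot.grip(0.0,35); s=bot.get_state(); print(s["opening"],s["tcp_pos"],s["contact_force"],s["t"])
bot.movel([457,-41,150],max_speed=200)
bot.movel([496,271.2,150],rot=[pi,0,pi+.045],max_speed=250)
bot.movel([496,271.2,40],max_speed=150)
s=bot.get_state(); print(s["opening"],s["tcp_pos"],s["contact_force"])
h=bot.movel([496,271.2,28],max_speed=25,threshold=4)
s=bot.get_state(); print(h,s["tcp_pos"],s["contact_force"],s["t"])
bot.grip(0.72)
bot.movel([496,271.2,150],max_speed=200)
bot.dwell(.1)
cv2.imwrite("pics/f0.png",imaging.capture("wrist"))
```

```text
0.5094439413968128 [457.77 -41.25  28.97] [-0.9   0.15  6.34] 12.7
0.5104735249232684 [496.78 271.21  40.79] [0.16 0.03 0.09]
True [496.8  271.54  32.69] [-0.35 -0.17  2.46] 16.1333
```

View pics/f0.png

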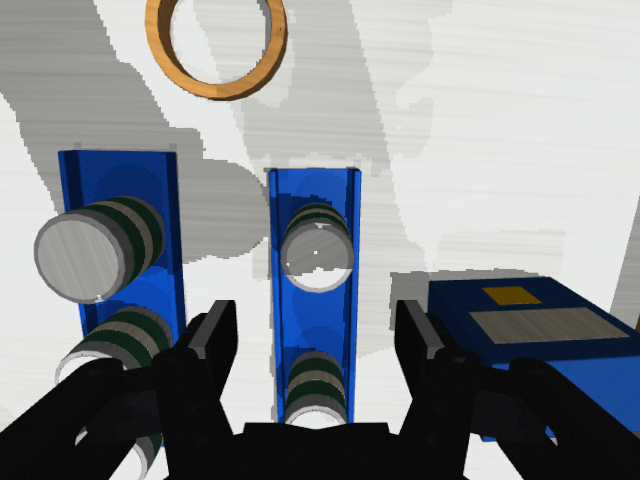

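The small tin stands in the narrow row at px (317,257) and is released. The rows' own tins have not moved. Now the pusher: I'll hover above the tab and check alignment.

Run:
```python
from h import *
import pickle
np.set_printoptions(precision=2,suppress=True)
pi=np.pi; yw=pi/2+.045
bot.movel([496,271.2,270],max_speed=250)
bot.move_ptp([598,-245,270],[pi,0,yw])
bot.grip(0.6)
bot.movel([598,-245,175],max_speed=200)
bot.dwell(.2)
m=imaging.camera_model("wrist");im=imaging.capture("wrist");cv2.imwrite("pics/g0.png",im);pickle.dump(m,open("g0.pkl","wb"))
cv2.imwrite("pics/g1.png",imaging.capture("side"))
print(proj(m,[[598,-245,120],[595.3,-184.5,32],[516.8,-197,25]]),bot.get_state()["t"],bot.get_state()["tcp_pos"],bot.get_state()["qpos"])
```

```text
[[312.32 268.2 ]
 [312.96 147.51]
 [206.73 159.89]] 21.0667 [ 598.64 -245.36  176.28] [-0.5   0.54 -0.    1.03 -0.    1.02]
```

View pics/g0.png

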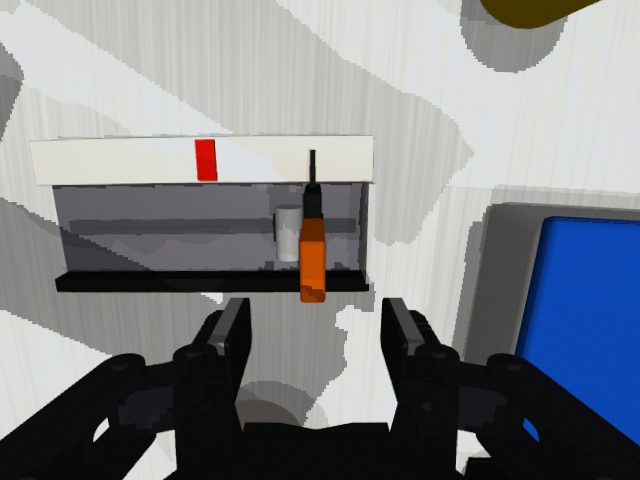

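View pics/g1.png

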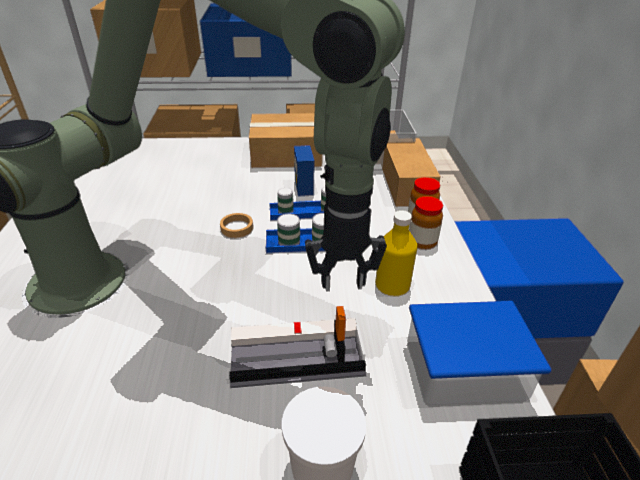

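The tab is at (312.5,268), the pointer tip at (312,150) and the mark centre at (205.5,160), all matching the predictions. I'll grip the tab and pull.

Run:
```python
from h import *
import pickle
np.set_printoptions(precision=2,suppress=True)
pi=np.pi; a=.045
m=pickle.load(open("g0.pkl","rb")); e=np.array([np.cos(a),np.sin(a)])
p=plane(m,[(312.5,158)],32)[0][:2]; k=plane(m,[(205.5,160)],25)[0][:2]; d=(p-k)@e; print("dist",d)
bot.movel([598,-245,78],max_speed=120,threshold=10)
bot.grip(0.0,60); s=bot.get_state(); print(s["opening"],s["tcp_pos"],s["contact_force"],s["t"])
d=min(d,79)-1
bot.movel([598-d*e[0],-245-d*e[1],78],max_speed=50)
bot.dwell(.4)
s=bot.get_state(); print(s["opening"],s["tcp_pos"],s["contact_force"],s["t"])
m=imaging.camera_model("wrist");pickle.dump(m,open("i0.pkl","wb"))
im=imaging.capture("wrist");cv2.imwrite("pics/i0.png",im)
cv2.imwrite("pics/i1.png",imaging.capture("side"))
cv2.imwrite("pics/i0z.png",cv2.resize(im[60:260,150:450],None,fx=2.6,fy=2.6,interpolation=cv2.INTER_CUBIC))
```

```text
dist 79.58064596797536
0.15480153148309275 [ 597.32 -245.28   78.92] [-4.63 -0.35  5.92] 22.4417
0.15932058315754966 [ 523.21 -249.07   78.98] [7.95 1.35 0.71] 24.55
```

View pics/i0.png

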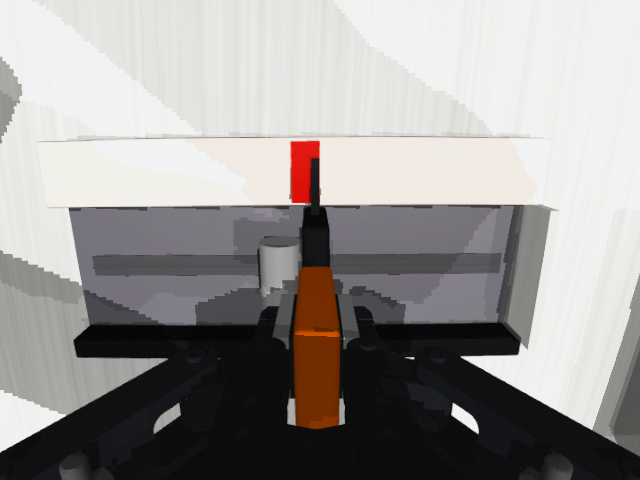

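View pics/i0z.png

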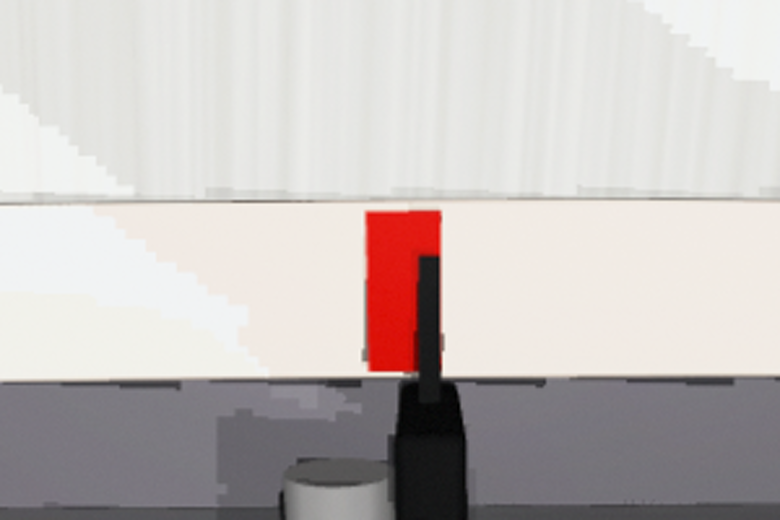

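View pics/i1.png

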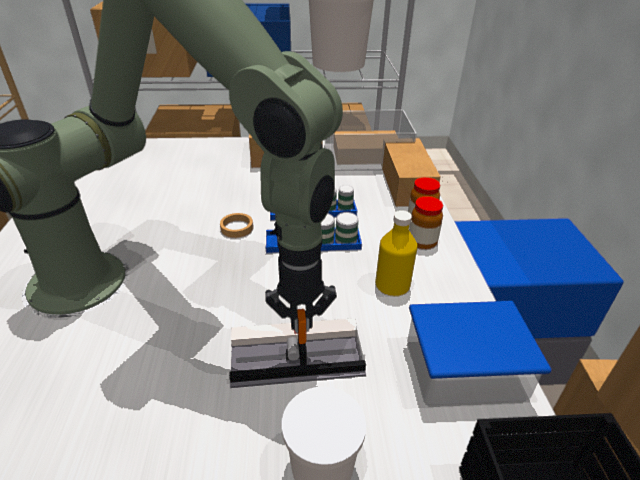

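The pointer bar (zoomed u 429) is right of the mark centre (404), and the mark is 74 px wide for 14 mm. That means about 4.7 mm more pull, because the arm gives slightly under the spring.

Run:
```python
from h import *
np.set_printoptions(precision=2,suppress=True)
a=.045; e=np.array([np.cos(a),np.sin(a)]); d=82.8
bot.movel([598-d*e[0],-245-d*e[1],78],max_speed=20)
bot.dwell(.8)
s=bot.get_state(); print(s["opening"],s["tcp_pos"],s["contact_force"],s["t"])
im=imaging.capture("wrist")
cv2.imwrite("pics/j0z.png",cv2.resize(im[60:260,150:450],None,fx=2.6,fy=2.6,interpolation=cv2.INTER_CUBIC))
cv2.imwrite("pics/j1.png",imaging.capture("scene"))
m=imaging.camera_model("wrist")
row=160+0
hsv=cv2.cvtColor(im,cv2.COLOR_BGR2HSV)
red=cv2.inRange(hsv,(0,150,100),(8,255,255))[130:215]; c=np.where(red[15:25].any(0))[0]
blk=np.where((im[185:200,290:330].max(2)<60).mean(0)>.5)[0]+290
print("red",c.min(),c.max(),"ptr",blk)
print(plane(m,[((c.min()+c.max()+1)/2,152)],25)[0],plane(m,[((blk.min()+blk.max()+1)/2,180)],32)[0])
```

```text
0.1587025171230076 [ 518.51 -249.28   78.98] [9.87 0.64 0.3 ] 25.8417
red 301 328 ptr [312 313 314 315 316 317 318]
[ 516.25 -187.25   25.  ] [ 517.06 -200.16   32.  ]
```

View pics/j0z.png

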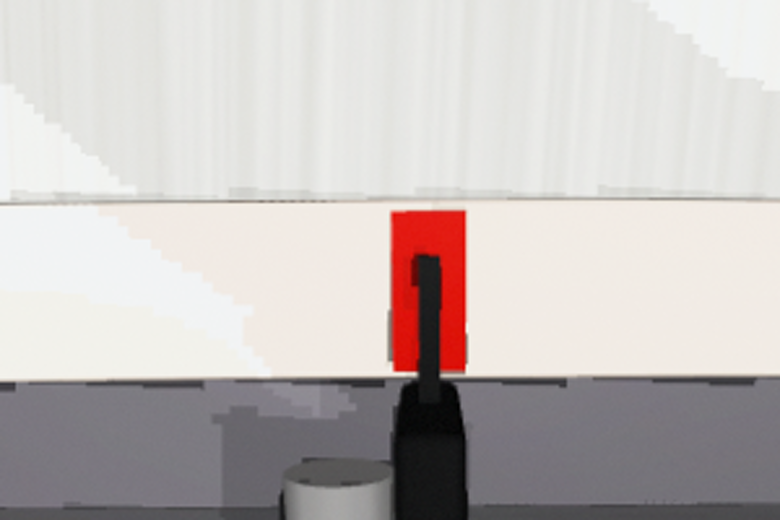

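View pics/j1.png

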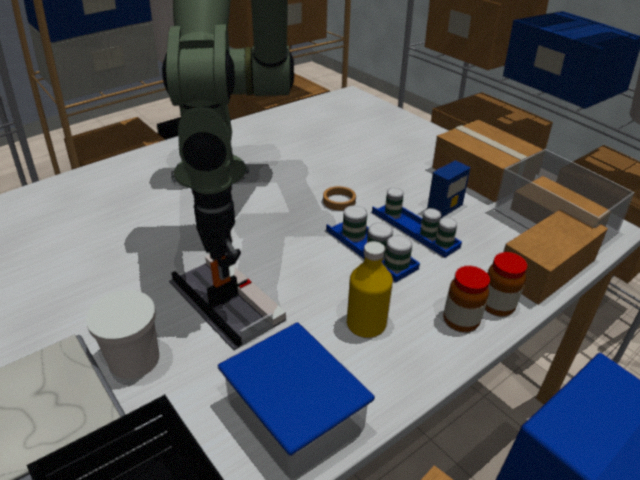

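The pointer (u 428) is centred on the mark (391–466), and the scene view shows both tins upright in their rows at (355,222) and (395,202). The grip holds steady, so I'll hand in.

Run:
```python
from h import *
bot.sign_off()
```

```text
the job is handed in; nothing more can be done
```

The job is done and handed in at about 26 s. I stood the large tin in the wide row and the small tin in the narrow row and let go of both. Then I gripped the orange tab at 60 N, pulled it back and held it there.

- **Pusher:** the first pull stopped about 4.7 mm short because the arm gave slightly under the spring, so I pulled that much further. The last wrist picture shows the pointer within about 1 mm of the mark's centre. The force reading was about 10 N and the finger opening was steady.
- **Tins and surroundings:** the last scene picture shows both tins upright in their rows, and nothing else looks moved.
- **Disagreements:** early position estimates differed by up to 5 mm between views, and an automatic circle fit missed some tin tops. I read the loose tins' tops by eye instead, and close views confirmed the small tin, both rows and the tab before I used those positions. The large tin had no closer look before the grasp, which held.

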